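# Discard a spent port block down the chute

### The arm

A 7-joint arm with a two-finger parallel gripper is mounted at the origin on the work surface. World frame = base frame: x ahead of the robot, y to its left, z up, the work surface at z = 0. Lengths are in m, angles in rad, forces in N, time in s.
With the tool pointing down it reaches from about 0.4 to 0.875 m from the base axis. Payload 4.4 kg.
Tool frame: the origin (TCP) lies between the finger pads; the fingertips stand 11 mm ahead of it and the grasp point (between the pads) lies 8 mm behind it; z points along the fingers, y is the direction in which the jaws open and shut (so a half turn about z gives the same grasp; the last joint's range is limited). The gripper opens to 85 mm and grips with 20 to 120 N. Pads are 22 mm wide; open, the fingers measure 114 mm over their backs; the gripper's body (76 mm by 85 mm) begins 54 mm behind the grasp point. The pads swing forward as they close: fully open they stand 13 mm farther back than shut.
Start: joints at [-1.349, 0.628, 0.038, 1.517, -0.027, 0.996, -0.02], TCP at [0.184, 0.623, 0.242] pointing down, gripper open.
Joint ranges: [-3.06, 3.06], [-0.37, 2.12], [-1.25, 1.32], [0.18, 2.47], [-1.1, 4.24], [0.23, 1.98], [-2.94, 2.94]. Speed limits (rad/s): [2.57, 2.57, 3.14, 3.14, 3.14, 3.14, 3.14].

### API

Orientations are given as [roll, pitch, yaw] about the fixed x, y, z axes, in that order (R = Rz(yaw) Ry(pitch) Rx(roll)).
In Python, from cell import ctrl gives the robot as it stands.
- The arm moves only by the tool apply_moves, never from a script. Its argument "rows" is a list of rows, each an object with "fingers": the closure, from 0 (fully open) to 1 (shut); "dp": the shift along the tool's x, y, z in cm, a list of three; "spin": the turn about the tool's z in degrees. In form: [{"fingers": fingers, "dp": [tx, ty, tz], "spin": spin}, ...]. A call has 1 to 20 rows; each row is the pose to reach, as a shift and turn from the pose commanded when the call began, along the tool's axes at that moment; what a row does not reach only later rows make up. A row lasts 1/8 s, in which the tool goes at most 62.5 mm and 10.7 degrees, less where a joint would pass 70% of its speed; a pose out of reach is approached as far as the arm can. A call with a gripper value outside its range is refused whole. The fingers move at their own pace and stop on an object; the grip force is fixed at half the most. Time passes only in rows, so rows that repeat a pose let the fingers close. It gives the time, the measured TCP pose, the force and the opening at its end, in the units of the state.
- ctrl.state(): the state, without advancing time (a new reading comes with each control period).
- ctrl.capture(name): name is "side" or "top"; returns a dict with "color" (480x640x3 uint8, blue, green, red), "mtx" (3x3 intrinsics, pixels), "R" (3x3) and "t" (3): a world point X has camera coordinates R X + t. Camera axes: x right, y down, z forward; pixel columns grow to the right and rows downward; lengths in m; the calibration is good to about 2 mm. A picture is of the moment at which its call begins. There is no depth.
- ctrl.sign_off(): hands the job in, once; it reports no verdict.
The state is a dict: "time_s": time; "joint_positions": joint angles; "dq": joint speeds; "tau": joint torques, N m; "eef_pos": TCP position; "tcp_rot": TCP orientation; "force": force on the tool from outside, world axes, zero at the start; "ft_torque": the same for the moment, N m; "grip_width": opening from 0.0 (shut) to 1.0 (fully open).
Only numpy, scipy, OpenCV 4.12 (cv2) and the standard library are available. Lean on these libraries where they do the work, as an engineer would, in place of code of your own. Each camera call takes 0.05 s, during which the arm holds its last target. There are 200 camera calls.

### The job

Clear the spent port block from the ledge of the discharge module: push it along the rail until it rests against the end stop, then push it out through the gap in the rail so that it drops down the chute and comes to rest in the catch tray. Push slowly and gently, never with more than about 25 N, feeling for the stop; keep the block down on the ledge (do not grip or lift it), and leave everything else where it stands.

Things in the scene. Friction and masses are not known exactly. Their poses are not given: they have to be found in the camera images.
- deck: The fixed discharge module. Origin on the bench under the ledge; x points across the ledge to the chute, y along the lane to the end stop, z up; the sizes below are in these axes. The ledge is a flat aluminium plate, top 140 mm above the bench, from x = -90 to +55 mm and y = -190 to +130 mm.
- rail_mid (a point): Middle of the top of the steel rail on the ledge's chute edge: 10 mm thick (deck x = +45 to +55 mm), 24 mm high. It runs from deck y = -190 mm up to the gap; its last 60 mm is the white jamb of the gate, 30 mm high.
- gap_mid (a point): Middle of the range of the gap, on the ledge's edge (deck 55, 45, 140 mm). A white gate, itself not tracked, is clamped up to 25 mm either way of here along y: jamb, gap 65 mm wide, end stop. Stop face at deck y = 52 to 103 mm: find it by feel or eye. A block against the stop passes with 5 mm to spare; one short of it jams on the jamb. The gate is rigid.
- stop_mid (a point): Where the end stop is when the gate is mid-range (untracked: up to 25 mm off along y), centre of its top. White bar across the lane, deck x = -11 to +55 mm, 14 mm thick in y, 26 mm high; a clamp screw on it reaches 33 mm.
- tray_in (a point): Centre of the floor of the grey catch tray on the bench, inside 142 mm (x) by 157 mm (y), walls 35 to 65 mm high. A steel chute, 134 mm wide, slopes down to it at 49 degrees from below the ledge's edge; the whole range of the gap opens over the chute.
- block_mid (a point): Centre (half-way up the 36 mm body) of the spent port block: a white plastic box 40 mm (its x) by 60 mm (its y) by 36 mm, with two grey round ports 8 mm tall on top, about 0.09 to 0.16 kg, slides with about 1 N; touch and push it at 30 mm/s or slower. It stands loose on the ledge near the start of the lane, its long side roughly along the rail and up to 12 mm off it.
- vial: small amber glass jar, 24 mm across, 46 mm tall, standing on the rear of the ledge; leave it alone. Origin at the centre of its underside.
- beaker: clear open cup, 68 mm across, 80 mm tall, on the bench beside the catch tray; leave it alone. Origin at the centre of its underside.
- driver: screwdriver, 170 mm long, lying on the bench left of the module; leave it alone.
- dish: round white dish lid, 104 mm across, 18 mm tall, on the bench left of the module; leave it alone. Origin at the centre of its underside.
- flask: amber bottle, 60 mm across, 110 mm tall, on the bench right of the module; leave it alone. Origin at the centre of its underside.
- spare: round white port cap, 52 mm across, 50 mm tall with its stem, on the bench right of the module; leave it alone. Origin at the centre of its underside.

How it is judged:
By the outcome, as a careful person would: the job done as asked, in the order asked, and still so for the second after the job is handed in, with the robot touching nothing.
It also fails if it takes over 56 s, if anything falls off the work surface, if the arm or the gripper's body presses on something with over 40 N, if the wrist force passes 120 N, or if a joint passes its speed limit or range.

## Working session

There is one attempt and no reset: what is moved stays moved. The work goes in short steps, Python scripts to look and compute and a tool call to move; the robot and the scene stay as the last step left them, time stands still between calls to the robot, and variables do not carry over. Pictures are saved under pics/ and viewed, about 8 in all and at most 12, crops included, and the job is handed in when it is done.

Besides the shell and the picture viewer there is one more tool, called after "Emit:" as name(argument=value, ...), one argument or row to a line, values as JSON. apply_moves: Moves the arm, as the interface text tells. Its arguments: {"type":"object","properties":{"rows":{"type":"array"}},"required":["rows"]}

```bash
mkdir -p pics; ls
python3 - <<'E'
from cell import ctrl
import cv2,numpy as np,pickle
d={}
for n in("top","side"):
    c=ctrl.capture(n); d[n]=c; cv2.imwrite(f"pics/{n}0.png",c["color"])
    print(n,np.round(c["mtx"],1).tolist(),np.round(c["R"],4).tolist(),np.round(c["t"],4).tolist())
pickle.dump(d,open("c0.pkl","wb"))
print({k:np.round(v,3).tolist() for k,v in ctrl.state().items()})
E
```

```text
pics
top [[598.4, 0.0, 323.7], [0.0, 598.4, 239.5], [0.0, 0.0, 1.0]] [[0.0163, -0.9997, -0.0188], [-0.9937, -0.0141, -0.1108], [0.1105, 0.0205, -0.9937]] [0.0195, 0.5445, 1.7582]
side [[489.7, 0.0, 321.0], [0.0, 489.7, 244.0], [0.0, 0.0, 1.0]] [[0.7451, -0.6668, 0.0154], [-0.4273, -0.4949, -0.7566], [0.5121, 0.5571, -0.6537]] [-0.4056, 0.3137, 0.8232]
{'time_s': 0.1, 'joint_positions': [-1.349, 0.629, 0.038, 1.518, -0.027, 0.996, -0.02], 'dq': [0.001, -0.001, 0.001, -0.003, -0.0, -0.002, -0.0], 'tau': [0.005, -56.452, 1.231, -19.397, 0.011, 0.005, -0.0], 'eef_pos': [0.184, 0.623, 0.241], 'tcp_rot': [-3.14, 0.0, 2.854], 'force': [0.263, -0.157, 0.097], 'ft_torque': [0.003, 0.02, 0.011], 'grip_width': 0.997}
```

View pics/top0.png

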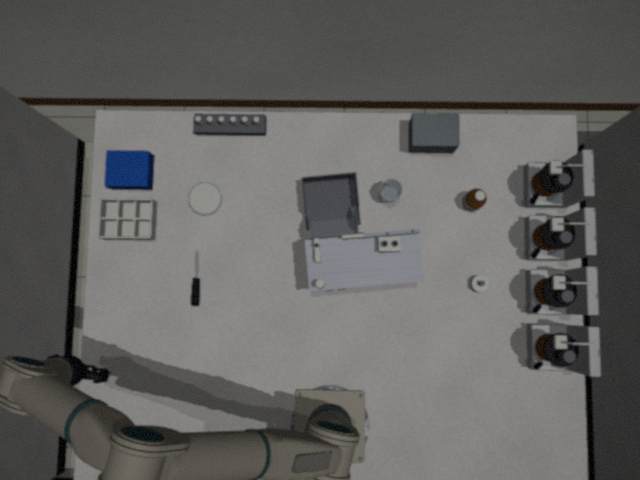

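View pics/side0.png

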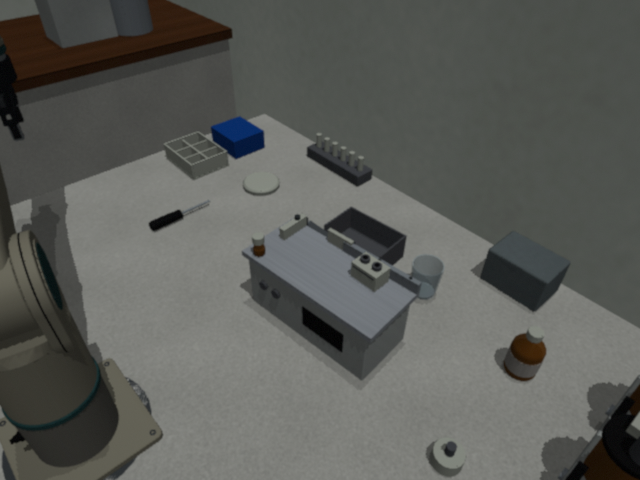

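The top view shows the module at px (305–422, 233–290). Its lane runs left in the image, with the block at (389,243), the end stop at about (318,250), the vial at (319,284) and the tray at (330,203). The side view agrees. I'll zoom in on both.

Run:
```python
import cv2,numpy as np,pickle
d=pickle.load(open("c0.pkl","rb"))
a=cv2.resize(d["top"]["color"][225:300,295:430],None,fx=5.8,fy=5.8,interpolation=cv2.INTER_CUBIC)
cv2.imwrite("pics/topz.png",a)
b=cv2.resize(d["side"]["color"][205:375,235:430],None,fx=3.5,fy=3.5,interpolation=cv2.INTER_CUBIC)
cv2.imwrite("pics/sidez.png",b); print(a.shape,b.shape)
```

```text
(435, 783, 3) (595, 682, 3)
```

View pics/topz.png

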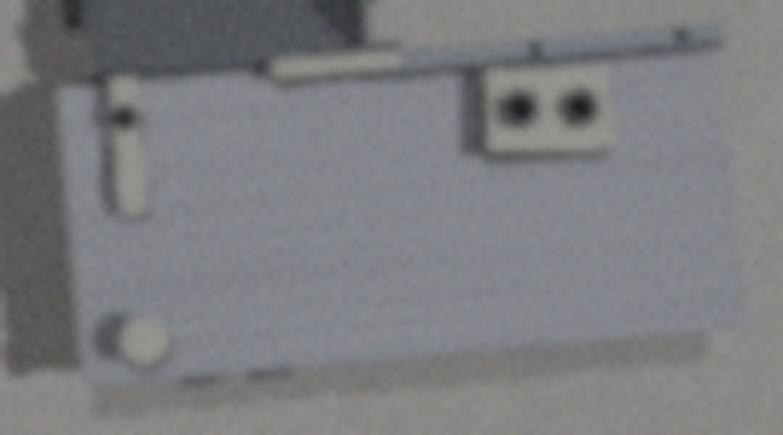

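View pics/sidez.png

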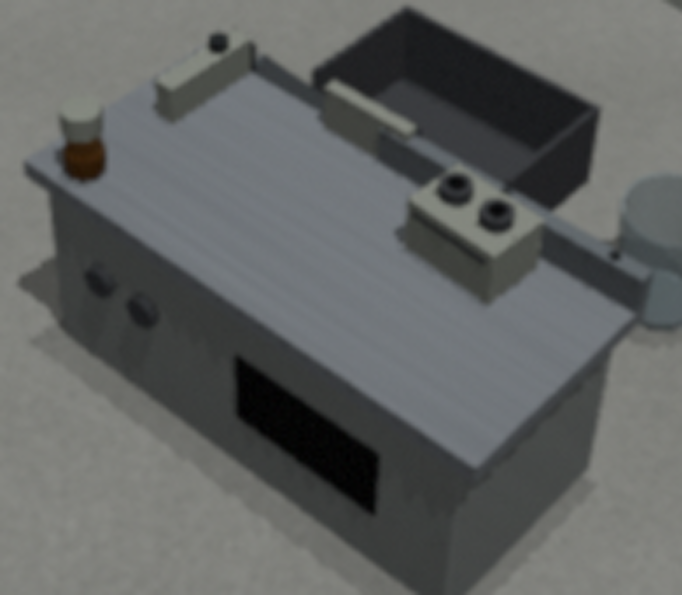

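The zoomed top view shows these points:
- **Stop:** its lane face runs from (137,80) to (147,212).
- **Jamb:** x = 272–400.
- **Block top:** corners at (488,68), (606,65), (610,148) and (492,155).
- **Ledge:** corners at (62,90), (90,385) and (748,325).

The zoomed side view shows the same features.

```bash
cat > geo.py <<'E'
import numpy as np, pickle
d=pickle.load(open("c0.pkl","rb"))
def ray(n,uv,z):
    c=d[n]; p=np.linalg.inv(c["mtx"])@[uv[0],uv[1],1]; C=-c["R"].T@c["t"]; r=c["R"].T@p
    return (C+r*(z-C[2])/r[2])[:2]
T=lambda u,v,z: ray("top",((u+.5)/5.8-.5+295,(v+.5)/5.8-.5+225),z)
S=lambda u,v,z: ray("side",((u+.5)/3.5-.5+235,(v+.5)/3.5-.5+205),z)
E
python3 - <<'E'
from geo import *
import cv2
from scipy.optimize import least_squares
w=[T(90,385,.14),T(748,325,.14),T(62,90,.14),S(480,470,.14),S(28,165,.14),S(635,315,.14)]
m=np.array([[-90,130],[-90,-190],[55,130],[-90,-190],[-90,130],[55,-190]])/1e3
rot=lambda a:np.array([[np.cos(a),-np.sin(a)],[np.sin(a),np.cos(a)]])
f=lambda p:(m@rot(p[2]).T+p[:2]-w).ravel()
s=least_squares(f,[.6,0,0]); o,a=s.x[:2],s.x[2]
print("deck",o,np.degrees(a)); print((s.fun.reshape(-1,2)*1e3).round(1).tolist())
np.save("deck.npy",s.x)
D=lambda p:((p-o)@rot(a)*1e3).round(1).tolist()
print("block T",[D(T(*q,.176)) for q in((488,68),(606,65),(610,148),(492,155))])
print("block S",[D(S(*q,.176)) for q in((412,203),(485,258),(541,222),(465,165))])
print("stop face T",[D(T(*q,.166)) for q in((137,80),(147,212),(107,80),(115,212))],"S",[D(S(*q,.166)) for q in((172,92),(252,48),(158,80))])
print("jamb T",[D(T(*q,.170)) for q in((272,60),(272,80),(400,48),(400,68))],"S",[D(S(*q,.170)) for q in((322,95),(405,138))])
print("vial",D(T(143,340,.186)),"ports",D(T(519,108,.184)),D(T(578,107,.184)))
E
```

```text
deck [ 0.48823523 -0.05929816] 5.82266578745679
[[-1.9, -0.1], [-3.1, -4.0], [0.3, -1.6], [-3.6, 1.4], [0.0, 4.7], [8.3, -0.4]]
block T [[43.6, -71.4], [40.2, -127.0], [0.8, -124.9], [2.3, -69.3]]
block S [[2.0, -74.6], [-4.1, -127.1], [36.4, -132.0], [44.2, -76.3]]
stop face T [[53.6, 94.6], [-9.6, 95.2], [54.8, 108.8], [-8.3, 110.3]] S [[-11.6, 89.6], [48.9, 84.8], [-9.5, 103.1]]
jamb T [[57.0, 29.8], [47.5, 30.6], [57.4, -31.2], [47.9, -30.4]] S [[41.1, 23.0], [44.7, -34.7]]
vial [-70.6, 101.7] ports [22.6, -83.4] [20.7, -111.0]
```

```bash
cat > go.py <<'E'
import sys,numpy as np
from scipy.spatial.transform import Rotation as Ro
from cell import ctrl
s=ctrl.state(); x,y,a=np.load("deck.npy"); Z=Ro.from_euler('z',a)
O=np.array([x,y,0]); R=Ro.from_euler('xyz',s["tcp_rot"]); p=np.array(s["eef_pos"])
print("t",round(s["time_s"],2),"TCP deck mm",(Z.inv().apply(p-O)*1e3).round(1),"yaw-deck deg",round(np.degrees(s["tcp_rot"][2]-a),2),
 "F deck",Z.inv().apply(s["force"]).round(2),"w",round(s["grip_width"],3))
for q in sys.argv[1:]:
    t=O+Z.apply(np.array(eval(q))/1e3); print(q,"world",t.round(3),"dp cm",(R.inv().apply(t-p)*100).round(2))
E
python3 go.py 20,-160,240 20,-160,163 20,0,240 120,250,240; python3 -c "
from geo import *
for y in(0.3,):print(y)"
```

```text
t 0.1 TCP deck mm [-233.2  709.4  241.5] yaw-deck deg 157.69 F deck [ 0.25 -0.18  0.1 ] w 0.997
20,-160,240 world [ 0.524 -0.216  0.24 ] dp cm [-56.43 -70.82   0.27]
20,-160,163 world [ 0.524 -0.216  0.163] dp cm [-56.43 -70.8    7.97]
20,0,240 world [ 0.508 -0.057  0.24 ] dp cm [-50.35 -56.01   0.25]
120,250,240 world [0.582 0.202 0.24 ] dp cm [-50.11 -29.09   0.2 ]
0.3
```

Emit:
apply_moves(
  rows=[
    {"fingers": 1, "dp": [-5, -2.9, 0], "spin": 4},
    {"fingers": 1, "dp": [-10, -5.8, 0], "spin": 8},
    {"fingers": 1, "dp": [-15, -8.7, 0], "spin": 12},
    {"fingers": 1, "dp": [-20, -11.6, 0], "spin": 16},
    {"fingers": 1, "dp": [-25, -14.5, 0], "spin": 20},
    {"fingers": 1, "dp": [-30, -17.4, 0], "spin": 24},
    {"fingers": 1, "dp": [-35, -20.3, 0], "spin": 28},
    {"fingers": 1, "dp": [-40, -23.2, 0], "spin": 32},
    {"fingers": 1, "dp": [-45, -26.1, 0], "spin": 36},
    {"fingers": 1, "dp": [-50, -29, 0], "spin": 40},
    {"fingers": 1, "dp": [-50.8, -34, 0], "spin": 44},
    {"fingers": 1, "dp": [-51.6, -39, 0], "spin": 48},
    {"fingers": 1, "dp": [-52.4, -44, 0], "spin": 52},
    {"fingers": 1, "dp": [-53.2, -49, 0], "spin": 56},
    {"fingers": 1, "dp": [-54, -54, 0], "spin": 60},
    {"fingers": 1, "dp": [-54.8, -59, 0], "spin": 64},
    {"fingers": 1, "dp": [-55.6, -65, 0.2], "spin": 67.7},
    {"fingers": 1, "dp": [-56.4, -70.8, 0.2], "spin": 67.7},
    {"fingers": 1, "dp": [-56.4, -70.8, 0.2], "spin": 67.7},
    {"fingers": 1, "dp": [-56.4, -70.8, 0.2], "spin": 67.7},
  ],
)

```text
time_s: 2.6
eef_pos: [0.5242, -0.215, 0.2398]
tcp_rot: [-3.141, -0.001, 1.672]
force: [0.3, 0.3, -0.3]
grip_width: 0.004
```

```bash
python3 go.py 20,-160,163
python3 - <<'E'
from cell import ctrl
import cv2
c=ctrl.capture("side"); cv2.imwrite("pics/s1.png",cv2.resize(c["color"][120:400,200:480],None,fx=2.1,fy=2.1,interpolation=cv2.INTER_CUBIC))
E
```

```text
t 2.6 TCP deck mm [  20.  -158.5  239.8] yaw-deck deg 89.98 F deck [ 0.31  0.29 -0.29] w 0.004
20,-160,163 world [ 0.524 -0.216  0.163] dp cm [-0.16  0.01  7.68]
```

View pics/s1.png

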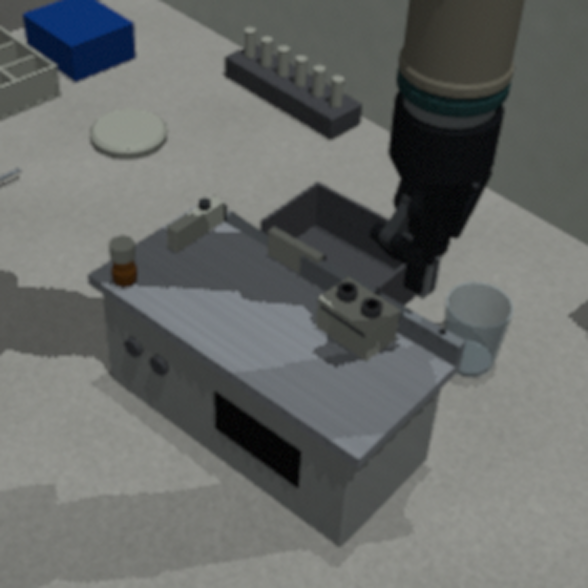

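The closed fingers are at (425,280) above the start of the lane, just behind the block at (355,320). The tool axes now match the deck: tool x = deck y and tool y = deck x. Next I'll go down.

Emit:
apply_moves(
  rows=[
    {"fingers": 1, "dp": [-0.4, 0, 2], "spin": 0},
    {"fingers": 1, "dp": [-0.4, 0, 4], "spin": 0},
    {"fingers": 1, "dp": [-0.4, 0, 6], "spin": 0},
    {"fingers": 1, "dp": [-0.4, 0, 7], "spin": 0},
    {"fingers": 1, "dp": [-0.4, 0, 7.7], "spin": 0},
    {"fingers": 1, "dp": [-0.4, 0, 7.7], "spin": 0},
  ],
)

```text
time_s: 3.4
eef_pos: [0.5248, -0.2192, 0.1632]
tcp_rot: [-3.141, -0.0, 1.673]
force: [-0.1, -0.0, -0.2]
grip_width: -0.0
```

```bash
python3 go.py 20,-140,163
```

```text
t 3.4 TCP deck mm [  20.2 -162.8  163.2] yaw-deck deg 90.03 F deck [-0.12  0.01 -0.24] w -0.0
20,-140,163 world [ 0.522 -0.197  0.163] dp cm [ 2.28 -0.02  0.02]
```

Emit:
apply_moves(
  rows=[
    {"fingers": 1, "dp": [0.25, 0, 0], "spin": 0},
    {"fingers": 1, "dp": [0.5, 0, 0], "spin": 0},
    {"fingers": 1, "dp": [0.75, 0, 0], "spin": 0},
    {"fingers": 1, "dp": [1, 0, 0], "spin": 0},
    {"fingers": 1, "dp": [1.25, 0, 0], "spin": 0},
    {"fingers": 1, "dp": [1.5, 0, 0], "spin": 0},
    {"fingers": 1, "dp": [1.75, 0, 0], "spin": 0},
    {"fingers": 1, "dp": [2, 0, 0], "spin": 0},
    {"fingers": 1, "dp": [2.25, 0, 0], "spin": 0},
    {"fingers": 1, "dp": [2.5, 0, 0], "spin": 0},
    {"fingers": 1, "dp": [2.75, 0, 0], "spin": 0},
    {"fingers": 1, "dp": [3, 0, 0], "spin": 0},
    {"fingers": 1, "dp": [3.25, 0, 0], "spin": 0},
    {"fingers": 1, "dp": [3.5, 0, 0], "spin": 0},
    {"fingers": 1, "dp": [3.75, 0, 0], "spin": 0},
    {"fingers": 1, "dp": [4, 0, 0], "spin": 0},
    {"fingers": 1, "dp": [4.25, 0, 0], "spin": 0},
    {"fingers": 1, "dp": [4.5, 0, 0], "spin": 0},
    {"fingers": 1, "dp": [4.75, 0, 0], "spin": 0},
    {"fingers": 1, "dp": [5, 0, 0], "spin": 0},
  ],
)

```text
time_s: 5.9
eef_pos: [0.5196, -0.1698, 0.1633]
tcp_rot: [-3.142, -0.0, 1.672]
force: [0.2, -0.9, -0.3]
grip_width: -0.0
```

```bash
python3 go.py
python3 - <<'E'
from cell import ctrl
import cv2
c=ctrl.capture("side"); cv2.imwrite("pics/s2.png",cv2.resize(c["color"][190:380,230:450],None,fx=3,fy=3,interpolation=cv2.INTER_CUBIC))
E
```

```text
t 5.9 TCP deck mm [  20.  -113.1  163.3] yaw-deck deg 89.99 F deck [ 0.1 -0.9 -0.3] w -0.0
```

View pics/s2.png

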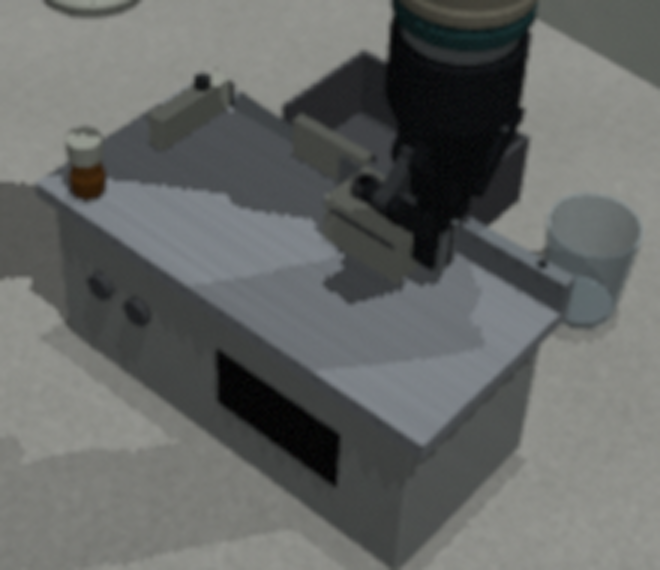

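The fingers sit flat on the block's rear face at (415,265), pushing with 0.9 N. I'll keep going at about 22 mm/s.

Emit:
apply_moves(
  rows=[
    {"fingers": 1, "dp": [0.28, 0, 0], "spin": 0},
    {"fingers": 1, "dp": [0.56, 0, 0], "spin": 0},
    {"fingers": 1, "dp": [0.84, 0, 0], "spin": 0},
    {"fingers": 1, "dp": [1.12, 0, 0], "spin": 0},
    {"fingers": 1, "dp": [1.4, 0, 0], "spin": 0},
    {"fingers": 1, "dp": [1.68, 0, 0], "spin": 0},
    {"fingers": 1, "dp": [1.96, 0, 0], "spin": 0},
    {"fingers": 1, "dp": [2.24, 0, 0], "spin": 0},
    {"fingers": 1, "dp": [2.52, 0, 0], "spin": 0},
    {"fingers": 1, "dp": [2.8, 0, 0], "spin": 0},
    {"fingers": 1, "dp": [3.08, 0, 0], "spin": 0},
    {"fingers": 1, "dp": [3.36, 0, 0], "spin": 0},
    {"fingers": 1, "dp": [3.64, 0, 0], "spin": 0},
    {"fingers": 1, "dp": [3.92, 0, 0], "spin": 0},
    {"fingers": 1, "dp": [4.2, 0, 0], "spin": 0},
    {"fingers": 1, "dp": [4.48, 0, 0], "spin": 0},
    {"fingers": 1, "dp": [4.76, 0, 0], "spin": 0},
    {"fingers": 1, "dp": [5.04, 0, 0], "spin": 0},
    {"fingers": 1, "dp": [5.32, 0, 0], "spin": 0},
    {"fingers": 1, "dp": [5.6, 0, 0], "spin": 0},
  ],
)

```text
time_s: 8.45
eef_pos: [0.5139, -0.114, 0.1633]
tcp_rot: [-3.142, -0.0, 1.672]
force: [0.4, -1.8, 0.8]
grip_width: -0.002
```

```bash
python3 go.py
```

```text
t 8.45 TCP deck mm [ 20.  -57.1 163.3] yaw-deck deg 89.99 F deck [ 0.18 -1.78  0.77] w -0.002
```

Emit:
apply_moves(
  rows=[
    {"fingers": 1, "dp": [0.28, 0, 0], "spin": 0},
    {"fingers": 1, "dp": [0.56, 0, 0], "spin": 0},
    {"fingers": 1, "dp": [0.84, 0, 0], "spin": 0},
    {"fingers": 1, "dp": [1.12, 0, 0], "spin": 0},
    {"fingers": 1, "dp": [1.4, 0, 0], "spin": 0},
    {"fingers": 1, "dp": [1.68, 0, 0], "spin": 0},
    {"fingers": 1, "dp": [1.96, 0, 0], "spin": 0},
    {"fingers": 1, "dp": [2.24, 0, 0], "spin": 0},
    {"fingers": 1, "dp": [2.52, 0, 0], "spin": 0},
    {"fingers": 1, "dp": [2.8, 0, 0], "spin": 0},
    {"fingers": 1, "dp": [3.08, 0, 0], "spin": 0},
    {"fingers": 1, "dp": [3.36, 0, 0], "spin": 0},
    {"fingers": 1, "dp": [3.64, 0, 0], "spin": 0},
    {"fingers": 1, "dp": [3.92, 0, 0], "spin": 0},
    {"fingers": 1, "dp": [4.2, 0, 0], "spin": 0},
    {"fingers": 1, "dp": [4.48, 0, 0], "spin": 0},
    {"fingers": 1, "dp": [4.76, 0, 0], "spin": 0},
    {"fingers": 1, "dp": [5.04, 0, 0], "spin": 0},
    {"fingers": 1, "dp": [5.32, 0, 0], "spin": 0},
    {"fingers": 1, "dp": [5.6, 0, 0], "spin": 0},
  ],
)

```text
time_s: 10.95
eef_pos: [0.5083, -0.0583, 0.1633]
tcp_rot: [-3.142, -0.0, 1.672]
force: [-0.1, -0.1, -0.5]
grip_width: 0.001
```

```bash
python3 go.py
python3 - <<'E'
from cell import ctrl
import cv2
c=ctrl.capture("side"); cv2.imwrite("pics/s3.png",cv2.resize(c["color"][190:340,230:420],None,fx=3.5,fy=3.5,interpolation=cv2.INTER_CUBIC))
E
```

```text
t 10.95 TCP deck mm [ 20.1  -1.1 163.3] yaw-deck deg 89.99 F deck [-0.08 -0.05 -0.55] w 0.001
```

View pics/s3.png

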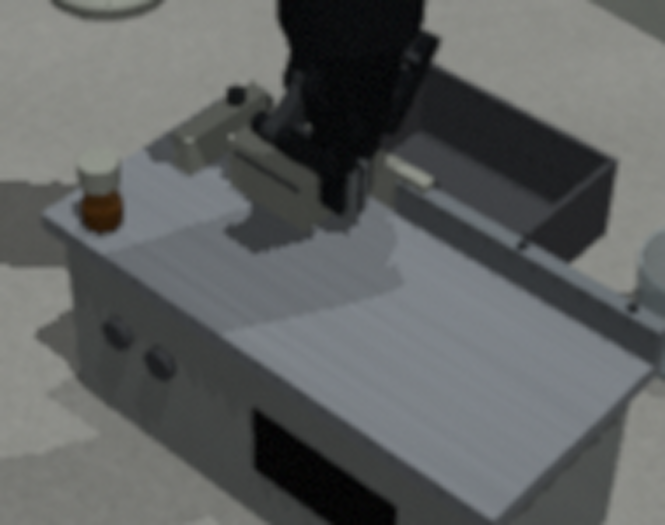

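The block's front end at about (235,150) is nearing the stop at (190,150), with the fingers still on its rear face. I'll slow to about 10 mm/s and feel for contact.

Emit:
apply_moves(
  rows=[
    {"fingers": 1, "dp": [0.15, 0, 0], "spin": 0},
    {"fingers": 1, "dp": [0.3, 0, 0], "spin": 0},
    {"fingers": 1, "dp": [0.45, 0, 0], "spin": 0},
    {"fingers": 1, "dp": [0.6, 0, 0], "spin": 0},
    {"fingers": 1, "dp": [0.75, 0, 0], "spin": 0},
    {"fingers": 1, "dp": [0.9, 0, 0], "spin": 0},
    {"fingers": 1, "dp": [1.05, 0, 0], "spin": 0},
    {"fingers": 1, "dp": [1.2, 0, 0], "spin": 0},
    {"fingers": 1, "dp": [1.35, 0, 0], "spin": 0},
    {"fingers": 1, "dp": [1.5, 0, 0], "spin": 0},
  ],
)

```text
time_s: 12.25
eef_pos: [0.5067, -0.0435, 0.1633]
tcp_rot: [-3.142, -0.0, 1.672]
force: [-0.2, -0.9, -0.5]
grip_width: 0.0
```

Emit:
apply_moves(
  rows=[
    {"fingers": 1, "dp": [0.1, 0, 0], "spin": 0},
    {"fingers": 1, "dp": [0.2, 0, 0], "spin": 0},
    {"fingers": 1, "dp": [0.3, 0, 0], "spin": 0},
  ],
)

```text
time_s: 12.62
eef_pos: [0.5065, -0.0406, 0.1633]
tcp_rot: [-3.142, -0.0, 1.672]
force: [-0.4, -0.5, -0.6]
grip_width: -0.003
```

```bash
python3 go.py
```

```text
t 12.62 TCP deck mm [ 20.   16.8 163.3] yaw-deck deg 89.98 F deck [-0.48 -0.47 -0.56] w -0.003
```

Emit:
apply_moves(
  rows=[
    {"fingers": 1, "dp": [0.1, 0, 0], "spin": 0},
    {"fingers": 1, "dp": [0.2, 0, 0], "spin": 0},
    {"fingers": 1, "dp": [0.3, 0, 0], "spin": 0},
  ],
)

```text
time_s: 13.0
eef_pos: [0.5062, -0.0375, 0.1633]
tcp_rot: [-3.142, -0.0, 1.672]
force: [0.2, -0.1, -0.6]
grip_width: -0.001
```

Emit:
apply_moves(
  rows=[
    {"fingers": 1, "dp": [0.1, 0, 0], "spin": 0},
    {"fingers": 1, "dp": [0.2, 0, 0], "spin": 0},
  ],
)

```text
time_s: 13.25
eef_pos: [0.5064, -0.037, 0.1635]
tcp_rot: [3.141, 0.002, 1.671]
force: [0.5, -5.6, -0.7]
grip_width: -0.001
```

Contact: the TCP stopped about 1.4 mm short and the force rose to 5.6 N. One more small step will confirm the stop is solid.

Emit:
apply_moves(
  rows=[
    {"fingers": 1, "dp": [0.1, 0, 0], "spin": 0},
    {"fingers": 1, "dp": [0.1, 0, 0], "spin": 0},
  ],
)

```text
time_s: 13.5
eef_pos: [0.5064, -0.037, 0.1635]
tcp_rot: [3.14, 0.003, 1.67]
force: [1.3, -6.2, -1.1]
grip_width: 0.001
```

```bash
python3 go.py
python3 - <<'E'
from cell import ctrl
import cv2
c=ctrl.capture("side"); cv2.imwrite("pics/s4.png",cv2.resize(c["color"][190:300,240:380],None,fx=5,fy=5,interpolation=cv2.INTER_CUBIC))
E
```

```text
t 13.5 TCP deck mm [ 20.4  20.3 163.5] yaw-deck deg 89.89 F deck [ 0.67 -6.33 -1.13] w 0.001
```

View pics/s4.png

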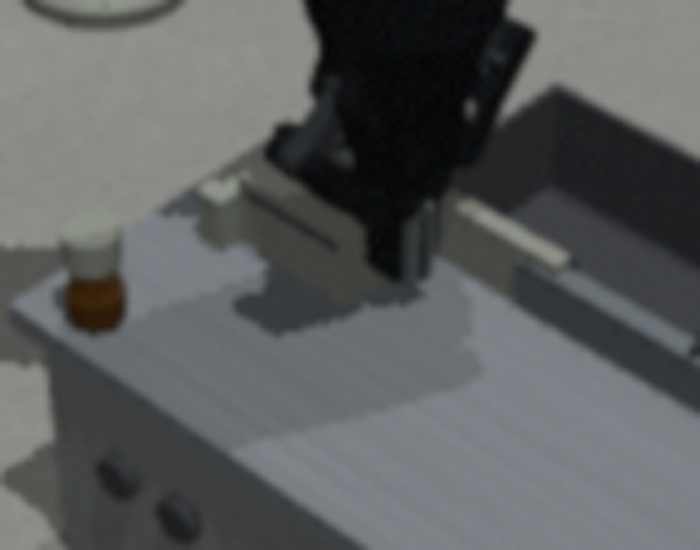

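The block's front face is flush against the stop at (235,220). The holding force is steady at 6 N, so the stop face is at about deck y = 91. Next I'll back off and go round behind the block.

Emit:
apply_moves(
  rows=[
    {"fingers": 1, "dp": [-0.3, 0, 0], "spin": 0},
    {"fingers": 1, "dp": [-0.8, 0, 0], "spin": 0},
    {"fingers": 1, "dp": [-1.5, 0, 0], "spin": 0},
    {"fingers": 1, "dp": [-1.6, -1, 0], "spin": 0},
    {"fingers": 1, "dp": [-1.6, -2.5, 0], "spin": 0},
    {"fingers": 1, "dp": [-1.6, -4, 0], "spin": 0},
    {"fingers": 1, "dp": [-1.6, -4.8, 0], "spin": 0},
    {"fingers": 1, "dp": [-1.2, -4.8, 0], "spin": 0},
    {"fingers": 1, "dp": [0, -4.8, 0], "spin": 0},
    {"fingers": 1, "dp": [1.5, -4.8, 0], "spin": 0},
    {"fingers": 1, "dp": [3, -4.8, 0], "spin": 0},
    {"fingers": 1, "dp": [3.9, -4.8, 0], "spin": 0},
    {"fingers": 1, "dp": [3.9, -4.8, 0], "spin": 0},
  ],
)

```text
time_s: 15.18
eef_pos: [0.4541, 0.0003, 0.1632]
tcp_rot: [-3.141, -0.0, 1.674]
force: [-0.4, 0.4, -0.1]
grip_width: 0.0
```

```bash
python3 go.py
python3 - <<'E'
from cell import ctrl
import cv2,numpy as np
a=ctrl.capture("side")["color"][195:285,240:370]; b=ctrl.capture("top")["color"][225:300,295:430]
r=lambda i:cv2.resize(i,(600,int(600*i.shape[0]/i.shape[1])),interpolation=cv2.INTER_CUBIC)
cv2.imwrite("pics/s5.png",np.vstack([r(a)[:270],r(b)[:330]]))
E
```

```text
t 15.18 TCP deck mm [-27.9  62.8 163.2] yaw-deck deg 90.1 F deck [-0.39  0.41 -0.14] w 0.0
```

View pics/s5.png

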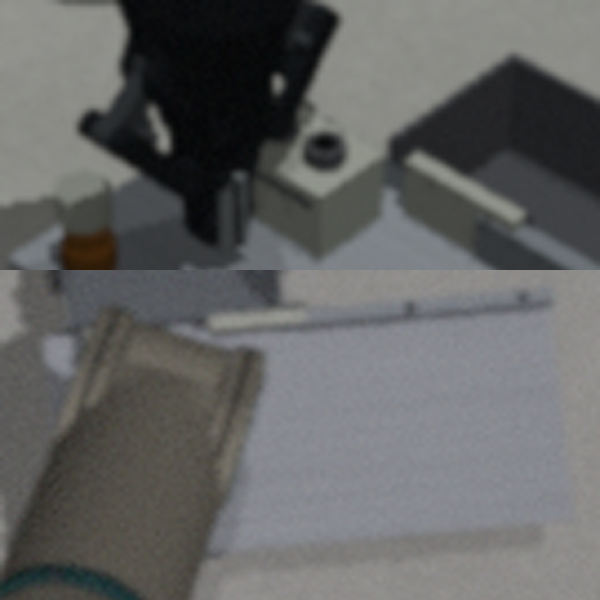

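The block is square at the stop, with its near corner at (320,250), and the fingers are clear behind it at (215,230). Now I'll push across the ledge in deck x.

Emit:
apply_moves(
  rows=[
    {"fingers": 1, "dp": [-0.1, 0.25, 0], "spin": 0},
    {"fingers": 1, "dp": [-0.1, 0.5, 0], "spin": 0},
    {"fingers": 1, "dp": [-0.1, 0.75, 0], "spin": 0},
    {"fingers": 1, "dp": [-0.1, 1, 0], "spin": 0},
    {"fingers": 1, "dp": [-0.1, 1.2, 0], "spin": 0},
    {"fingers": 1, "dp": [-0.1, 1.4, 0], "spin": 0},
    {"fingers": 1, "dp": [-0.1, 1.6, 0], "spin": 0},
    {"fingers": 1, "dp": [-0.1, 1.8, 0], "spin": 0},
    {"fingers": 1, "dp": [-0.1, 2, 0], "spin": 0},
    {"fingers": 1, "dp": [-0.1, 2.2, 0], "spin": 0},
    {"fingers": 1, "dp": [-0.1, 2.4, 0], "spin": 0},
    {"fingers": 1, "dp": [-0.1, 2.6, 0], "spin": 0},
  ],
)

```text
time_s: 16.77
eef_pos: [0.4803, 0.001, 0.1633]
tcp_rot: [-3.142, -0.0, 1.672]
force: [-0.5, -0.2, 0.4]
grip_width: 0.004
```

Emit:
apply_moves(
  rows=[
    {"fingers": 1, "dp": [0, 0.15, 0], "spin": 0},
    {"fingers": 1, "dp": [0, 0.3, 0], "spin": 0},
    {"fingers": 1, "dp": [0, 0.45, 0], "spin": 0},
    {"fingers": 1, "dp": [0, 0.6, 0], "spin": 0},
  ],
)

```text
time_s: 17.27
eef_pos: [0.4862, 0.0016, 0.1633]
tcp_rot: [-3.142, -0.0, 1.672]
force: [-0.6, 0.2, -0.0]
grip_width: -0.002
```

```bash
python3 go.py
python3 - <<'E'
from cell import ctrl
import cv2,numpy as np
a=ctrl.capture("side")["color"][185:285,240:380]
cv2.imwrite("pics/s6.png",cv2.resize(a,None,fx=5,fy=5,interpolation=cv2.INTER_CUBIC))
E
```

```text
t 17.27 TCP deck mm [  4.1  60.7 163.3] yaw-deck deg 89.98 F deck [-0.57  0.24 -0.02] w -0.002
```

View pics/s6.png

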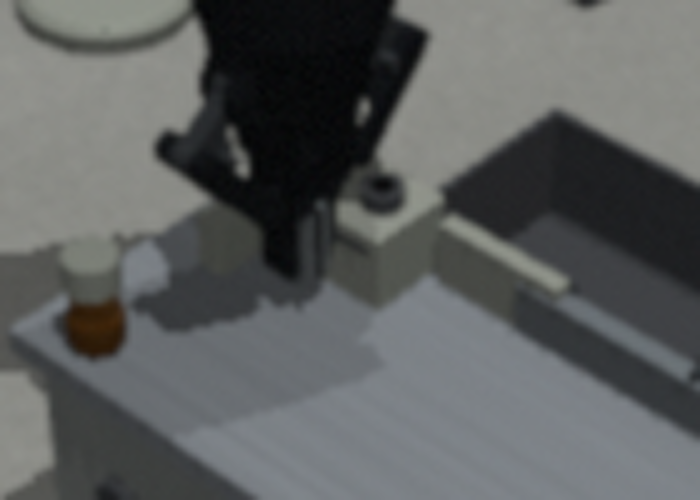

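The block is already entering the gap past the jamb at (440,230), with under 1 N on the tool. I'll continue.

Emit:
apply_moves(
  rows=[
    {"fingers": 1, "dp": [0, 0.15, 0], "spin": 0},
    {"fingers": 1, "dp": [0, 0.3, 0], "spin": 0},
    {"fingers": 1, "dp": [0, 0.45, 0], "spin": 0},
    {"fingers": 1, "dp": [0, 0.6, 0], "spin": 0},
  ],
)

```text
time_s: 17.82
eef_pos: [0.4921, 0.0022, 0.1633]
tcp_rot: [-3.141, -0.0, 1.672]
force: [-0.7, -0.4, 1.6]
grip_width: -0.001
```

Emit:
apply_moves(
  rows=[
    {"fingers": 1, "dp": [0, 0.2, 0], "spin": 0},
    {"fingers": 1, "dp": [0, 0.4, 0], "spin": 0},
    {"fingers": 1, "dp": [0, 0.6, 0], "spin": 0},
    {"fingers": 1, "dp": [0, 0.8, 0], "spin": 0},
  ],
)

```text
time_s: 18.32
eef_pos: [0.5002, 0.003, 0.1633]
tcp_rot: [-3.142, -0.0, 1.672]
force: [-1.0, 0.4, -0.3]
grip_width: -0.001
```

Emit:
apply_moves(
  rows=[
    {"fingers": 1, "dp": [0, 0.2, 0], "spin": 0},
    {"fingers": 1, "dp": [0, 0.4, 0], "spin": 0},
    {"fingers": 1, "dp": [0, 0.6, 0], "spin": 0},
    {"fingers": 1, "dp": [0, 0.8, 0], "spin": 0},
  ],
)

```text
time_s: 18.82
eef_pos: [0.5084, 0.0038, 0.1633]
tcp_rot: [3.141, 0.0, 1.672]
force: [0.3, 0.4, 0.6]
grip_width: 0.002
```

```bash
python3 go.py
```

```text
t 18.82 TCP deck mm [ 26.5  60.8 163.3] yaw-deck deg 89.99 F deck [0.35 0.34 0.57] w 0.002
```

Emit:
apply_moves(
  rows=[
    {"fingers": 1, "dp": [0, 0.2, 0], "spin": 0},
    {"fingers": 1, "dp": [0, 0.4, 0], "spin": 0},
    {"fingers": 1, "dp": [0, 0.6, 0], "spin": 0},
    {"fingers": 1, "dp": [0, 0.8, 0], "spin": 0},
    {"fingers": 1, "dp": [0, 1, 0], "spin": 0},
    {"fingers": 1, "dp": [0, 1.2, 0], "spin": 0},
    {"fingers": 1, "dp": [0, 1.4, 0], "spin": 0},
    {"fingers": 1, "dp": [0, 1.6, 0], "spin": 0},
    {"fingers": 1, "dp": [0, 1.8, 0], "spin": 0},
    {"fingers": 1, "dp": [0, 2, 0], "spin": 0},
    {"fingers": 1, "dp": [0, 2, 0], "spin": 0},
  ],
)

```text
time_s: 20.2
eef_pos: [0.5281, 0.0058, 0.1633]
tcp_rot: [3.141, 0.0, 1.672]
force: [0.5, -1.1, 0.4]
grip_width: -0.003
```

```bash
python3 go.py
python3 - <<'E'
from cell import ctrl
import cv2,numpy as np
a=ctrl.capture("side")["color"][185:305,240:440]; b=ctrl.capture("top")["color"][155:300,280:430]
r=lambda i:cv2.resize(i,(400,int(400*i.shape[0]/i.shape[1])),interpolation=cv2.INTER_CUBIC)
a,b=r(a),r(b); h=max(a.shape[0],b.shape[0]); p=lambda i:np.vstack([i,np.zeros((h-i.shape[0],400,3),np.uint8)])
cv2.imwrite("pics/s7.png",np.hstack([p(a),p(b)]))
E
```

```text
t 20.2 TCP deck mm [ 46.2  60.7 163.3] yaw-deck deg 89.99 F deck [ 0.4  -1.14  0.37] w -0.003
```

View pics/s7.png

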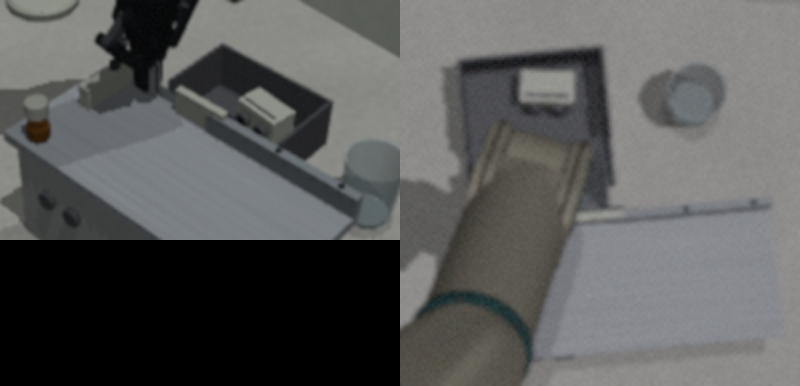

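The block has dropped into the tray, lying on its side at (265,110) in the side view and (547,88) in the top view. I'll retract back and then up.

Emit:
apply_moves(
  rows=[
    {"fingers": 1, "dp": [0, -1, 0], "spin": 0},
    {"fingers": 1, "dp": [0, -2.5, 0], "spin": 0},
    {"fingers": 1, "dp": [0, -4, 0], "spin": 0},
    {"fingers": 1, "dp": [0, -4, -2], "spin": 0},
    {"fingers": 1, "dp": [0, -4, -5], "spin": 0},
    {"fingers": 1, "dp": [0, -4, -9], "spin": 0},
    {"fingers": 1, "dp": [-6, -4, -10], "spin": 0},
    {"fingers": 1, "dp": [-12, -4, -10], "spin": 0},
    {"fingers": 1, "dp": [-18, -4, -10], "spin": 0},
    {"fingers": 1, "dp": [-23, -4, -10], "spin": 0},
    {"fingers": 1, "dp": [-23, -4, -10], "spin": 0},
    {"fingers": 1, "dp": [-23, -4, -10], "spin": 0},
  ],
)

```text
time_s: 21.8
eef_pos: [0.5106, -0.2261, 0.2629]
tcp_rot: [-3.141, -0.002, 1.672]
force: [0.5, 0.7, -0.4]
grip_width: 0.001
```

```bash
python3 go.py
python3 - <<'E'
from cell import ctrl
import cv2,numpy as np,pickle
a=ctrl.capture("side")["color"]; b=ctrl.capture("top")["color"]
d=pickle.load(open("c0.pkl","rb"))
r=lambda i:cv2.resize(i,(400,300),interpolation=cv2.INTER_AREA)
z=lambda i:cv2.resize(i,(400,300),interpolation=cv2.INTER_CUBIC)
cv2.imwrite("pics/s8.png",np.vstack([np.hstack([r(a),r(b)]),np.hstack([z(a[185:305,240:400]),z(b[155:275,280:440])])]))
E
```

```text
t 21.8 TCP deck mm [   5.4 -168.2  262.9] yaw-deck deg 89.98 F deck [ 0.6   0.62 -0.44] w 0.001
```

View pics/s8.png

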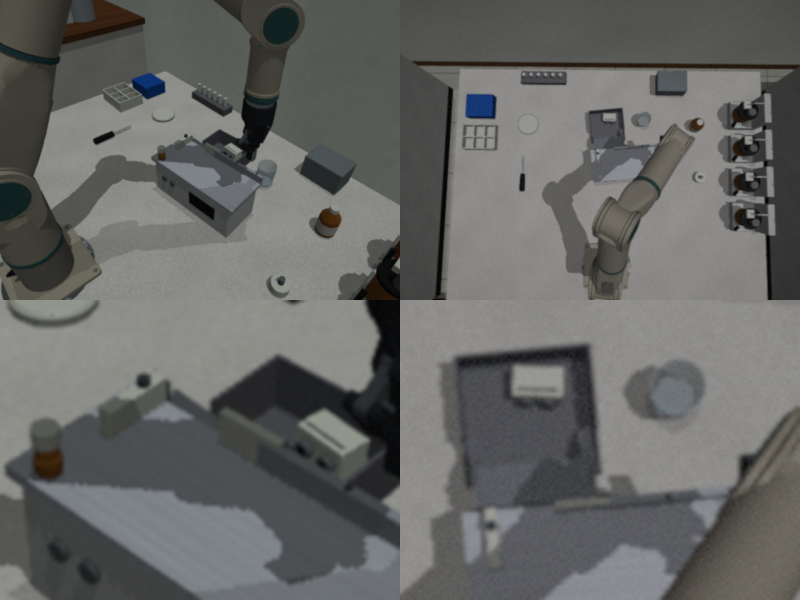

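The block is at rest in the tray, at (540,385) in the zoomed top view. The vial, beaker, dish, screwdriver, flask and spare cap all stand where they were, and the arm is clear. I'll hand in.

```bash
python3 -c "
from cell import ctrl
print(ctrl.sign_off())"
```

```text
the job is handed in; nothing more can be done
None
```

The block is in the catch tray and the job is handed in at about 22 s of the 56 s allowed.

- **Along the rail:** I pushed with closed fingers at 22 mm/s or slower, dropping to about 8 mm/s near the end. I felt the stop at deck y ≈ 91 mm. The highest force read was about 6 N, though force was only read at the end of each move.
- **Through the gap:** I went round behind the block and pushed it out at about 20 mm/s or slower. The readings never went above about 2 N, and it did not catch on the jamb.
- **Last checks:** Both cameras show the block lying on its side in the tray, in the same place before and after I withdrew. By eye, everything else looks unmoved, and the arm is clear and touching nothing.
- **Disagreement:** The two cameras put the stop face at about 95 mm (top) and 85–90 mm (side). I went by touch, which fell between them.

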